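# Free a jammed die ring from the spring clamp

## Robot

A 6-joint arm with a two-finger parallel gripper is mounted at the origin on a cart in front of the work surface, level with it; the furniture and walls round the work are solid. World frame = base frame: x ahead of the robot, y to its left, z up, the work surface at z = 0. Lengths are in m, angles in rad, forces in N, time in s.
With the tool pointing down it reaches from about 0.375 to 0.975 m from the base axis. Payload 3.8 kg.
Tool frame: the origin (TCP) lies midway between the tips of the shut fingers; the grasp point (between the pads) lies 19 mm behind it; x points along the fingers, y is the direction in which the jaws open and shut, and the axes are right-handed (so a half turn about x gives the same grasp; the last joint's range is limited). The gripper opens to 85 mm and grips with 20 to 120 N. Pads are 22 mm wide; open, the fingers measure 114 mm over their backs; the gripper's body (76 mm by 85 mm) begins 54 mm behind the grasp point. The pads swing forward as they close: fully open they stand 13 mm farther back than shut.
Start: joints at [1.114, 0.264, 1.604, -0, 1.274, -0.037], TCP at [0.275, 0.616, 0.231] pointing down, gripper open.
Joint ranges: [-2.63, 2.63], [-0.94, 2.18], [0.31, 2.57], [-1.31, 4.45], [0, 2.66], [-2.55, 2.55]. Speed limits (rad/s): [2.57, 2.57, 3.14, 3.14, 3.14, 3.14].

## Interface

Orientations are given as a rotation vector (axis times angle).
In Python, from workcell import read_state, read_camera, get_calibration, finish_job gives the robot as it stands. The module is installed in compiled form; this text tells all that it offers.
- The arm moves only by the shell command python3 -m creep 'ROWS' [FORCE]. ROWS is JSON, a list of rows, each a list of 3 entries, a list of its own where there are three numbers: the closure in counts, from 0 (fully open) to 255 (shut), then the shift along the world's x, y, z in mm, then the turn about the world's z in rad. In form: [[hand, [tx, ty, tz], spin], ...]. A call has exactly 8 rows; each row shifts and turns the commanded pose from where the row before left it; what a row does not reach is not made up. A row lasts 1/12 s, in which the tool goes at most 41.7 mm and 7.16 degrees, less where a joint would pass 70% of its speed; a pose out of reach is approached as far as the arm can. A call is refused whole if a number of a shift passes 41.7 or a number of a turn 0.125, either way. A call with a gripper value outside its range is refused whole. The fingers move at their own pace and stop on an object; FORCE is the grip in N (left out, the last holds). Time passes only in rows, so rows that do not move let the fingers close, or fill a call up. It gives the time, the measured TCP pose, the force and the opening at its end, in the units of the state.
- read_state(): the state, without advancing time (a new reading comes with each control period).
- read_camera(name): name is "scene" or "top" or "wrist"; returns (picture, depth): 480x640x3 uint8, blue, green, red; 480x640 float32, m along the optical axis (not along the pixel's ray), 0 where there is no reading.
- get_calibration(name): a dict with "K" (3x3 intrinsics, pixels), "k1" (the pictures are not rectified: a ray, as slopes to the right and down, at radius r is drawn at 1 + k1 r^2 times it, then the intrinsics apply), "eye" and "orientation" of the camera in the world. Camera axes: x right, y down, z forward; pixel columns grow to the right and rows downward; lengths in m; the calibration is good to about 2 mm. A picture is of the moment at which its call begins: read the wrist's pose just before it. get_calibration takes no time and is no camera call; for the wrist camera it gives the pose at the moment of the call.
- finish_job(): hands the job in, once; it reports no verdict.
The state is a dict: "time": time; "q": joint angles; "joint_vel": joint speeds; "joint_torque": joint torques, N m; "tool_pos": TCP position; "tcp_rot": TCP orientation; "wrist_force": force on the tool from outside, world axes, zero at the start; "torque": the same for the moment, N m; "width": opening from 0.0 (shut) to 1.0 (fully open).
Only numpy, scipy, OpenCV 4.12 (cv2) and the standard library are available. Lean on these libraries where they do the work, as an engineer would, in place of code of your own. Each camera call takes 0.05 s, during which the arm holds its last target.

## Task

A die ring is jammed between the jaws of the spring clamp on the bench. Slide the thumb latch so that the guard springs open, pick up the wooden block and knock the ring sideways with it, out of the jaws into the open bay (do not touch the ring with the gripper while it is still in the jaws), then lay the block flat on the bare bench top, lift the ring out of the bay and set it down flat, without dropping it, on the middle of the plywood board. Do not disturb the matchbox or the stepped white kettle lid.

Things in the scene. Friction and masses are not known exactly. Their poses are not given: they have to be found in the camera images.
- fixture: Grey spring-clamp fixture fixed to the bench, pinching the ring. Origin on the bench top; z up; the ring is knocked out along +y; -x is the latch side, +x the hinge side. Base plate x -92..+72, y -95..+95, top z 10 mm; two runners (x -24..-19, +19..+24, tops z 12) carry the ring. Latch guide block x -85..-65, y -66..-10, top z 34. All positions (mm) below are in this frame.
- clamp_mark (a point): At runner height (z 12 mm) between the jaws, at fixture x 0, y -45: under the jammed ring. Jaws: fixed at x -46..-26, sprung at x +26..+46 (pushes to -x with about 11 N), both y -60..-30. A lip on each (z 28.5 to 33.5) reaches in to x -20 and +20, so the ring cannot be lifted straight up. Driving the ring along +y takes about 9 to 17 N; it is clear of jaws and lips once its centre passes y -10.
- entry_mark (a point): At runner height (z 12 mm) at fixture x 0, y -60, the open entry between the jaws on their -y side, where the block comes in to knock the ring towards +y (open once the guard is up). Between the lips there is 40 mm for the block (37 mm after the ring has gone and the sprung jaw has closed by 3 mm). At the start the ring's near edge is at y -71, just outside the jaws.
- bay_mark (a point): At runner height (z 12 mm) in the open bay, at fixture x 0, y +20: a good place for the freed ring, with room for fingers on its two x sides. The bay runs from the jaws (y -30) to a stop 10 mm high at y +81 and has no side walls.
- latch_tab (a point): Centre of the upright thumb tab of the latch: steel, 10 mm (fixture x) by 14 mm (fixture y) by 22 mm high, top 60 mm above the bench, its foot 38 mm above the bench; on the front (-x) edge of the fixture, 25 mm in front of the closed guard. It slides along fixture +y.
- latch (a joint): Travel of the latch in m: 0 shut, 0.016 end of travel, towards fixture +y. It lets go of the guard at about 0.011, slides against about 1 N of friction and stays where it is left.
- guard (a joint): Angle (rad) of the hinged guard (clear panel, aluminium edges, 116 x 80 mm) over the jaws: 0 shut, 2.9 thrown back. Shut, its top is 40 mm above the bench and its end skirt bars the way to the ring from -y. Released, it springs open by itself in about 1 s, rising at the latch side and swinging over to +x, where it lies at x +60..+185, y -85..-5, at most 90 mm above the bench.
- ring_center (a point): Centre (half-way up, on the axis) of the die ring: hard steel ring, 52 mm outside diameter, 15 mm high, about 0.17 kg, bore about 24 mm, lying flat with its axis along z. At the start it sits in the jaws on the runners, centre at fixture x 0, y -45, z 19.5 mm.
- block_center (a point): Centre of the loose beech knocking block, 26 mm (its x) by 100 mm (its y) by 45 mm high (its z), 0.1 kg, standing on the bench on its 26 x 100 mm face, centre 22.5 mm above the bench.
- board_top (a point): Centre of the top face of the fixed plywood board, 100 x 100 mm, 10 mm thick (top 10 mm above the bench), where the ring is to be laid.
- matchbox: Matchbox 36 x 52 x 14 mm, a bystander; origin at its underside.
- kettle_lid: Stepped white kettle lid, 101 mm across and 53 mm high, a bystander; origin at its underside.
Mind the look-alikes: they are no part of the job. There is more than one size of the part that bears block_center; the job needs the larger.

How it is judged:
On the way, in this order (a step that is already met when the one before it is completed fails the run):
1. the latch has been slid and the guard has sprung wide open (beyond 2.4 rad) (value of joint latch above 0.008 m and value of joint guard above 2.4 rad), for 0.1 s.
2. the block bears on the ring with more than 2 N while the ring is still in the jaws (contact force between block and ring above 2 N and y of ring_center in the frame of fixture below -0.015 m).
3. the ring lies in the bay, clear of the jaws' lips (its centre beyond y -10 mm of the fixture) (y of ring_center in the frame of fixture above -0.01 m and z of ring_center in the frame of fixture below 0.026 m), for 0.2 s.
4. the block lies on the bare bench top, let go (height (world z) of block_center below 0.028 m and contact force between the fingers and block below 0.1 N), for 0.1 s.
5. the ring has been lifted out of the bay (height (world z) of ring_center above 0.045 m), for 0.1 s.
At the end, for the whole second after the job is handed in: The ring lies flat and at rest on the plywood board, its centre within 25 mm of the board's centre; the block lies at rest on the bare bench top on one of its long faces (not on the board or the fixture); the guard is still thrown open (horizontal distance between ring_center and board_top below 0.025 m and height (world z) of ring_center below 0.022 m and angle between ring_center's own z axis and vertical below 0.1 rad and linear speed of each of ring, block below 0.02 m/s and height (world z) of block_center below 0.028 m and value of joint guard above 2.4 rad); the robot touches nothing.
It fails at once if the gripper touches the ring while it is still in the jaws (contact force between the arm and ring above 0.5 N and y of ring_center in the frame of fixture below -0.012 m and distance between ring_center and clamp_mark below 0.05 m).
It fails at once if the ring is let go more than 15 mm above the board (horizontal distance between ring_center and board_top below 0.06 m and height (world z) of ring_center above 0.0325 m and contact force between the fingers and ring below 0.02 N).
It fails at once if the matchbox is moved more than 20 mm (distance of matchbox from where it was at the start of the episode above 0.02 m).
It fails at once if the kettle lid is moved more than 20 mm (distance of kettle_lid from where it was at the start of the episode above 0.02 m).
It also fails if it takes over 64 s, if anything falls off the work surface, if the arm or the gripper's body presses on something with over 40 N, if the wrist force passes 120 N, or if a joint passes its speed limit or range.

## Working session

There is one attempt and no reset: what is moved stays moved. The work goes in short steps, Python scripts to look and compute and a shell command to move; the robot and the scene stay as the last step left them, time stands still between calls to the robot, and variables do not carry over. Pictures are saved under pics/ and viewed, and the job is handed in when it is done.

```bash
mkdir -p pics; ls; cat > h.py <<'E'
import numpy as np, cv2
from workcell import *
from scipy.spatial.transform import Rotation as R
def rot(c):
    o=np.array(c["orientation"],float)
    return o if o.shape==(3,3) else R.from_rotvec(o).as_matrix()
def ray(c,u,v):
    K=np.array(c["K"]);k=c["k1"]
    d=np.array([(u-K[0,2])/K[0,0],(v-K[1,2])/K[1,1]]);s=d.copy()
    for _ in range(20): s=d/(1+k*(s@s))
    return np.array(c["eye"]),rot(c)@np.array([s[0],s[1],1.])
def onplane(c,u,v,z):
    e,d=ray(c,u,v); return e+d*(z-e[2])/d[2]
def depthpt(c,dep,u,v):
    e,d=ray(c,u,v); return e+d*dep[int(round(v)),int(round(u))]
def proj(c,p):
    K=np.array(c["K"]);q=rot(c).T@(np.array(p)-np.array(c["eye"]));s=q[:2]/q[2];s=s*(1+c["k1"]*(s@s))
    return K[0,0]*s[0]+K[0,2],K[1,1]*s[1]+K[1,2]
E
python3 - <<'E'
from h import *
print(read_state())
for n in("scene","top","wrist"):
    c=get_calibration(n);print(n,c)
    p,d=read_camera(n);cv2.imwrite(f"pics/{n}0.png",p);np.savez(f"{n}0.npz",p=p,d=d)
E
```

```text
pics
{'time': 0.0, 'q': array([ 1.11413358e+00,  2.64738784e-01,  1.60539153e+00, -5.01899914e-05,
        1.27372607e+00, -3.68863738e-02]), 'joint_vel': array([5.58525957e-04, 1.27154822e-04, 5.03509484e-06, 1.90309915e-03,
       1.06865160e-04, 2.53533796e-03]), 'joint_torque': array([ 6.62468519e-04, -5.15117168e+01, -3.67319655e+01, -1.27197031e-04,
        1.28788326e-02,  1.25079202e-05]), 'tool_pos': array([0.27477837, 0.61571977, 0.22996227]), 'tcp_rot': array([ 0.3275205 ,  1.54611281, -0.33100824]), 'wrist_force': array([-0.17477533, -0.19202481,  0.03755626]), 'torque': array([-0.026344  ,  0.00262473,  0.030959  ]), 'width': 1.000855059178531}
scene {'K': array([[613.71099915,   0.        , 317.43762679],
       [  0.        , 613.71099915, 248.87362445],
       [  0.        ,   0.        ,   1.        ]]), 'k1': 0.04807299460958792, 'eye': array([-0.38798127, -0.74799996,  0.81680124]), 'orientation': array([-1.97413743,  0.93318288, -0.49280734])}
top {'K': array([[580.78609028,   0.        , 317.92456628],
       [  0.        , 580.78609028, 234.13787543],
       [  0.        ,   0.        ,   1.        ]]), 'k1': -0.13130784495608425, 'eye': array([0.38805721, 0.02211616, 1.23446024]), 'orientation': array([-2.1890483 ,  2.13851614, -0.14119649])}
wrist {'K': array([[358.46125213,   0.        , 318.50428005],
       [  0.        , 358.46125213, 237.52976968],
       [  0.        ,   0.        ,   1.        ]]), 'k1': -0.004237089075832411, 'eye': array([0.20935355, 0.64689466, 0.37181496]), 'orientation': array([2.42253845, 1.5706574 , 0.22730104])}
```

View pics/top0.png

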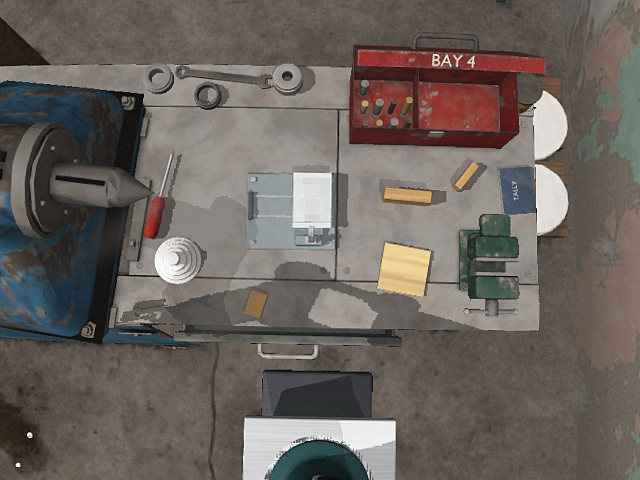

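View pics/scene0.png

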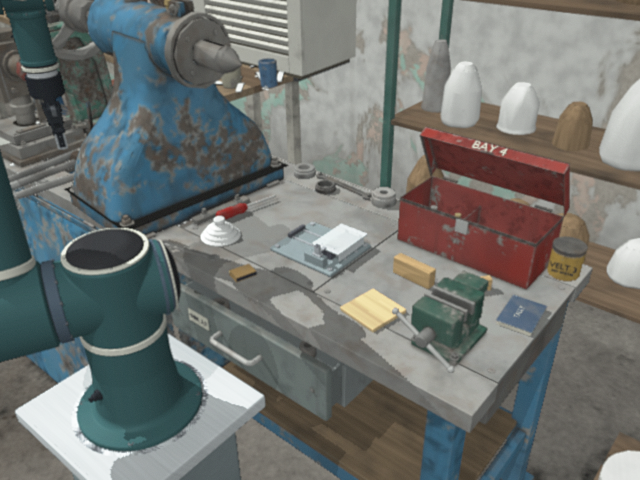

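View pics/wrist0.png

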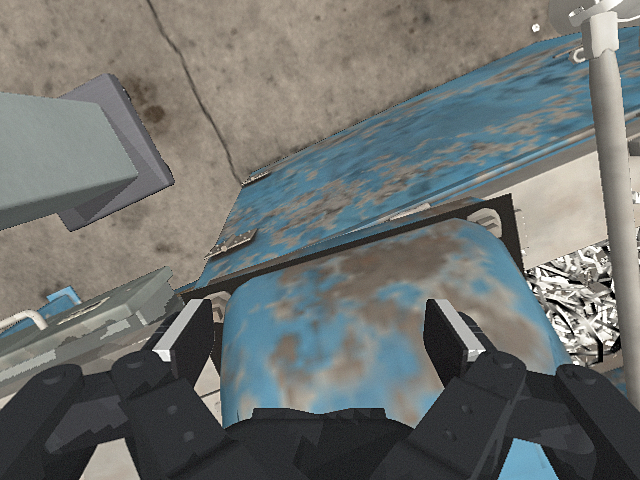

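The top view shows the fixture at about (290,210), with its clear guard at (312,200) and the latch at (312,235). The lid is at (177,260), the matchbox at (256,304) and the board at (404,268). There are two beech blocks, at (408,195) and (466,177); I'll compare their sizes.

```bash
python3 - <<'E'
from h import *
a=np.load("top0.npz");p,d=a["p"],a["d"];c=get_calibration("top")
hsv=cv2.cvtColor(p,cv2.COLOR_BGR2HSV)
m=cv2.inRange(hsv,(12,80,120),(30,255,255));m[:150]=0;m[330:]=0
cs,_=cv2.findContours(m,cv2.RETR_EXTERNAL,cv2.CHAIN_APPROX_NONE)
for k in cs:
    if cv2.contourArea(k)<100: continue
    r=cv2.minAreaRect(k);bx=cv2.boxPoints(r)
    u,v=r[0];print("px",np.round(r[0]),np.round(r[1]),"depth z",[round(float(depthpt(c,d,u+i,v)[2]),4) for i in(-4,0,4)])
    z=depthpt(c,d,u,v)[2]
    P=np.array([onplane(c,x,y,z)[:2] for x,y in bx]);print(np.round(P,4).tolist(),"c",P.mean(0).round(4),"sides",np.linalg.norm(P[1]-P[0]).round(4),np.linalg.norm(P[2]-P[1]).round(4), "ang",np.degrees(np.arctan2(*(P[1]-P[0])[::-1])),np.degrees(np.arctan2(*(P[2]-P[1])[::-1])))
cv2.imwrite("pics/c1.png",cv2.resize(p[155:265,230:350],None,fx=5,fy=5,interpolation=cv2.INTER_CUBIC))
cv2.imwrite("pics/c2.png",cv2.resize(p[150:310,365:495],None,fx=3.7,fy=3.7,interpolation=cv2.INTER_CUBIC))
E
```

```text
px [255. 303.] [16. 25.] depth z [0.0157, 0.0137, 0.0153]
[[0.3672, 0.1634], [0.4165, 0.1487], [0.4064, 0.1156], [0.3573, 0.1304]] c [0.3869 0.1395] sides 0.0514 0.0346 ang -16.65020340852273 -106.86953170376596
px [404. 269.] [47. 48.] depth z [0.0075, 0.0113, 0.0098]
[[0.4234, -0.114], [0.5234, -0.13], [0.5086, -0.2298], [0.4085, -0.2128]] c [ 0.466  -0.1716] sides 0.1012 0.1009 ang -9.09087812177078 -98.40920271412473
px [407. 194.] [49. 14.] depth z [0.0454, 0.0478, 0.0482]
[[0.6044, -0.1192], [0.6345, -0.1197], [0.6349, -0.2232], [0.6046, -0.2223]] c [ 0.6196 -0.1711] sides 0.0301 0.1035 ang -0.9550190980568778 -89.79118396836247
px [465. 176.] [ 8. 34.] depth z [0.0308, 0.0337, 0.0356]
[[0.6418, -0.2696], [0.7005, -0.3165], [0.6895, -0.3305], [0.6309, -0.2835]] c [ 0.6657 -0.3   ] sides 0.0751 0.0178 ang -38.649536921981536 -128.32286431410733
```

View pics/c1.png

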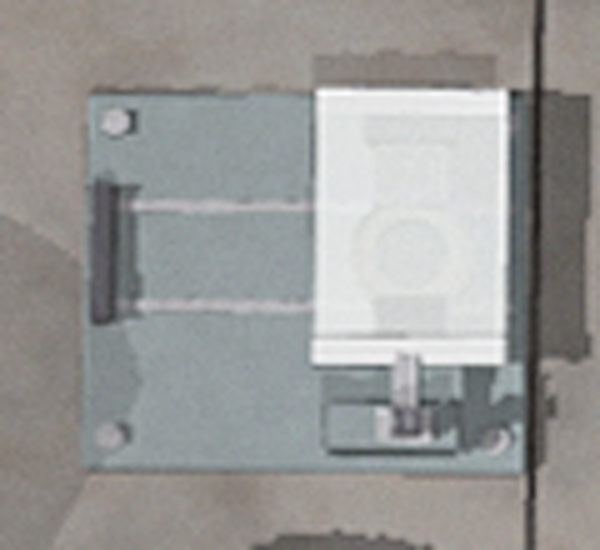

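View pics/c2.png

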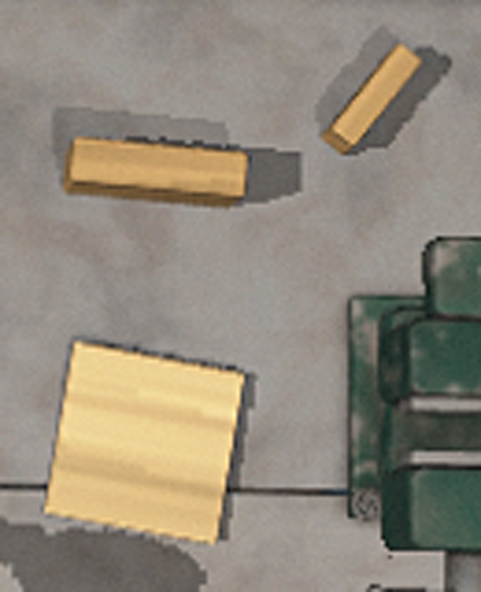

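The candidates are (407,194), about 103 x 30 mm at z 46, and (465,176), about 75 x 18 mm. The larger one at (407,194) fits 26 x 100 x 45, and the crop confirms it. Next I measure the fixture.

```bash
python3 - <<'E'
from h import *
a=np.load("top0.npz");p,d=a["p"],a["d"];c=get_calibration("top")
f=lambda x,y:(230+x/5-.4,155+y/5-.4)
img={ (-92,95):(83,470),(-92,-95):(524,470),(72,95):(90,92),(72,-95):(520,92)}
A=[];B=[]
for k,v in img.items():
    P=onplane(c,*f(*v),0.010);A.append(k);B.append(P[:2]*1000);print(k,P.round(4))
A=np.array(A,float);B=np.array(B)
Am=A-A.mean(0);Bm=B-B.mean(0)
H=(Am[:,0]*Bm[:,1]-Am[:,1]*Bm[:,0]).sum();G=(Am*Bm).sum();th=np.arctan2(H,G)
Rm=np.array([[np.cos(th),-np.sin(th)],[np.sin(th),np.cos(th)]]);t=B.mean(0)-Rm@A.mean(0)
print("yaw",th,np.degrees(th),"origin",t,"res",(B-(A@Rm.T+t)).round(1).tolist())
for z in(.06,.038): print("tab at",onplane(c,*f(408,425),z).round(4))
# depth near latch in fixture frame
for v in range(228,246):
  print(v,[ "%3d,%3d,%2d"%(*( Rm.T@(depthpt(c,d,u,v)[:2]*1000-t)),depthpt(c,d,u,v)[2]*1000) for u in range(304,320,2)])
E
python3 - <<'E'
from h import *
a=np.load("scene0.npz");p=a["p"]
cv2.imwrite("pics/s1.png",cv2.resize(p[200:350,190:430],None,fx=3.3,fy=3.3,interpolation=cv2.INTER_CUBIC))
E
```

```text
(-92, 95) [0.5018 0.1629 0.01  ]
(-92, -95) [ 0.5063 -0.024   0.01  ]
(72, 95) [0.6654 0.1662 0.01  ]
(72, -95) [ 0.6698 -0.0192  0.01  ]
yaw 0.0243925313218443 1.3975890963823454 origin [595.84403297  71.71823147] res [[0.3, -1.6], [0.1, 1.5], [-0.1, -2.3], [-0.3, 2.3]]
tab at [0.5188 0.0255 0.06  ]
tab at [0.5212 0.0255 0.038 ]
228 ['-47,-29, 9', '-47,-33, 7', '-52,-37,43', '-51,-41,41', '-52,-46,42', '-51,-50,39', '-51,-54,41', '-51,-58,39']
229 ['-49,-29, 7', '-50,-33,12', '-54,-37,42', '-54,-41,46', '-54,-46,42', '-50,-50,11', '-49,-54, 7', '-49,-58, 6']
230 ['-52,-29, 9', '-51,-33, 8', '-56,-37,41', '-55,-41,36', '-56,-46,43', '-51,-50, 8', '-52,-54,10', '-52,-58,10']
231 ['-53,-29, 6', '-53,-33, 5', '-57,-37,36', '-58,-41,45', '-58,-46,44', '-54,-50, 9', '-54,-54,11', '-54,-58, 8']
232 ['-56,-29, 8', '-56,-33,11', '-60,-37,42', '-60,-41,42', '-60,-46,42', '-56,-50, 7', '-56,-54,12', '-56,-58, 9']
233 ['-58,-29, 7', '-58,-33, 9', '-62,-37,43', '-62,-41,42', '-62,-46,42', '-208,-44,1234', '-58,-54, 9', '-58,-58,10']
234 ['-60,-29, 8', '-60,-33, 8', '-64,-37,41', '-64,-41,43', '-
[... 640 characters left out ...]
40 ['-75,-29,31', '-76,-33,37', '-78,-37,59', '-79,-41,60', '-79,-45,62', '-76,-50,40', '-75,-54,28', '-76,-58,33']
241 ['-78,-29,37', '-78,-33,35', '-81,-37,63', '-81,-41,60', '-81,-45,60', '-78,-50,33', '-78,-54,34', '-78,-58,35']
242 ['-80,-29,32', '-80,-33,34', '-80,-37,39', '-80,-41,39', '-81,-46,41', '-80,-50,38', '-80,-54,36', '-80,-58,33']
243 ['-81,-29,29', '-83,-33,41', '-83,-37,42', '-82,-41,34', '-82,-46,37', '-82,-50,37', '-82,-54,35', '-82,-58,33']
244 ['-84,-29,31', '-84,-33,38', '-84,-37,32', '-84,-41,34', '-84,-46,34', '-84,-50,31', '-84,-54,33', '-84,-58,35']
245 ['-86,-29,34', '-86,-33,31', '-86,-37,30', '-86,-41,33', '-86,-46,33', '-86,-50,28', '-86,-54,30', '-86,-58,37']
```

View pics/s1.png

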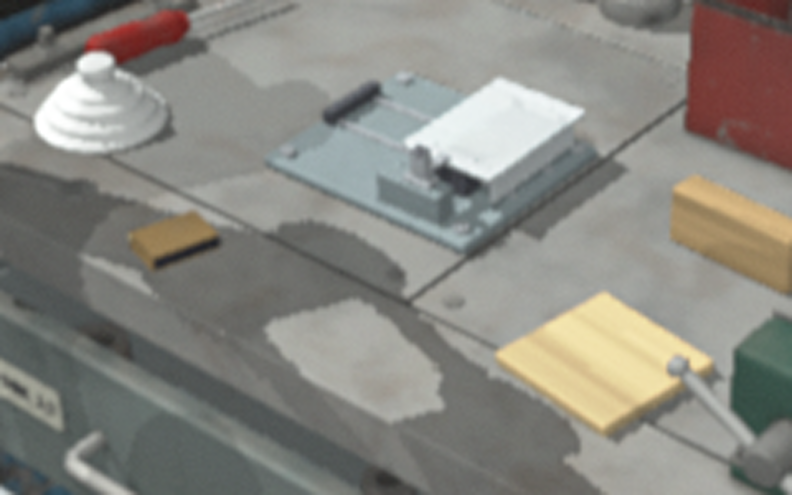

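```bash
python3 - <<'E'
from h import *
a=np.load("top0.npz");d=a["d"];c=get_calibration("top")
H={}
for v in range(0,480,2):
  for u in range(0,640,2):
    if d[v,u]>0:
      P=depthpt(c,d,u,v);k=(round(P[0]/.05),round(P[1]/.05));H[k]=max(H.get(k,-9),P[2])
print("y:",[round(j*.05,2) for j in range(15,-8,-1)])
for i in range(4,18): print(round(i*.05,2),[int(1000*H.get((i,j),-.001)) for j in range(15,-8,-1)])
s=read_state();print(R.from_rotvec(s["tcp_rot"]).as_matrix().round(3))
print(proj(c,s["tool_pos"]))
E
```

```text
y: [0.75, 0.7, 0.65, 0.6, 0.55, 0.5, 0.45, 0.4, 0.35, 0.3, 0.25, 0.2, 0.15, 0.1, 0.05, 0.0, -0.05, -0.1, -0.15, -0.2, -0.25, -0.3, -0.35]
0.2 [-766, -766, -771, -772, -768, -765, -769, -766, -768, -762, -766, -762, -770, -766, -764, -774, -768, -768, -764, -758, -765, -767, -770]
0.25 [-501, -646, -467, -449, -473, -455, -443, -499, -767, -766, -771, -769, -106, -103, -102, -106, -769, -767, -770, -766, -767, -766, -765]
0.3 [-1, 43, 82, 92, 107, 111, 55, -134, -1, -41, -42, -45, -42, -43, -44, -42, -43, -43, -42, -52, -771, -772, -770]
0.35 [-1, -1, 142, 191, 194, 191, 56, 10, 10, 10, 4, 6, 17, 13, 6, 5, 5, 5, 6, 5, 5, 110, 83]
0.4 [-1, -1, -1, 234, 246, 239, 88, 5, 8, 12, 12, 5, 18, 15, 5, 5, 6, 14, 13, 13, 5, 117, 119]
0.45 [-1, -1, -1, -1, 329, 319, 449, 452, 35, 55, 17, 4, 4, 5, 6, 5, 5, 15, 14, 16, 6, 119, 120]
0.5 [-1, -1, -1, -1, 337, 367, 501, 510, 446, 450, 16, 7, 15, 14, 60, 62, 4, 14, 17, 15, 9, 120, 121]
0.55 [-1, -1, -1, -1, -1, 184, 520, 516, 463, 462, 446, 6, 24, 17, 44, 46, 5, 5, 7, 6, 6, 116, 117]
0.6 [-1, -1, -1, -1, -1, -1, 517, 514, 447, 437, 4, 6, 25, 16, 42, 43, 5, 45, 48, 51, 5, 5, 5]
0.65 [-1, -1, -1, -1, -1, 458, 466, 476, 20, 6, 4, 6, 14, 16, 44, 43, 5, 43, 49, 47, 5, 33, 4]
0.7 [-1, -1, -1, 279, 313, 316, 234, 47, 20, 7, 6, 5, 5, 6, 6, 6, 5, 6, 4, 4, 4, 34, 29]
0.75 [-1, -1, 215, 244, 242, 237, 213, 47, 4, 5, 6, 7, 5, 6, 7, 5, 118, 120, 121, 121, 121, 121, 122]
0.8 [-1, -1, 198, 197, 188, 187, 176, 60, 5, 21, 24, 6, 4, 5, 7, 5, 263, 264, 265, 264, 267, 265, 265]
0.85 [-1, 1, 1, 4, 2, 44, 45, 47, 28, 23, 23, 4, 12, 39, 38, 5, 271, 269, 269, 271, 270, 269, 269]
[[-0.001  0.408  0.913]
 [-0.002  0.913 -0.408]
 [-1.    -0.002 -0.   ]]
(np.float64(-22.110203388985212), np.float64(356.5284311213836))
```

Path plan: the lathe headstock is up to 0.52 m high at x≥0.43, y 0.25..0.5, so I go along x≈0.28 first.

```bash
python3 -m creep '[[255,[0,-32,5],-0.06],[255,[0,-32,5],-0.06],[255,[0,-34,4],-0.06],[255,[0,-34,4],-0.06],[255,[2,-34,0],-0.06],[255,[4,-34,0],-0.06],[255,[6,-34,0],-0.06],[255,[8,-34,0],-0.06]]' 40
```

```text
time: 0.82
tool_pos: [0.2945, 0.3467, 0.2489]
tcp_rot: [0.703, 1.454, -0.704]
wrist_force: [1.2, 0.6, 0.1]
width: -0.005
```

```bash
python3 -m creep '[[255,[20,-38,0],-0.08],[255,[20,-38,0],-0.08],[255,[26,-38,0],-0.08],[255,[26,-38,0],-0.08],[255,[26,-38,0],-0.08],[255,[26,-38,0],-0.08],[255,[26,-38,0],-0.08],[255,[26,-38,0],-0.08]]'
python3 - <<'E'
from h import *
s=read_state();print(s["tool_pos"],R.from_rotvec(s["tcp_rot"]).as_matrix().round(3),s["q"].round(2))
c=get_calibration("wrist");p,d=read_camera("wrist");cv2.imwrite("pics/w1.png",p);np.savez("w1.npz",p=p,d=d);print(c["eye"])
np.save("w1c.npy",c,allow_pickle=True)
E
```

```text
time: 1.48
tool_pos: [0.4756, 0.0663, 0.2493]
tcp_rot: [1.19, 1.222, -1.189]
wrist_force: [0.2, 1.2, 0.4]
width: -0.002
[0.47563692 0.06625525 0.24927895] [[ 0.     1.     0.027]
 [ 0.     0.027 -1.   ]
 [-1.     0.    -0.   ]] [ 0.09 -0.12  1.98  0.    1.28  0.06]
[0.47472699 0.14031399 0.39103231]
```

View pics/w1.png

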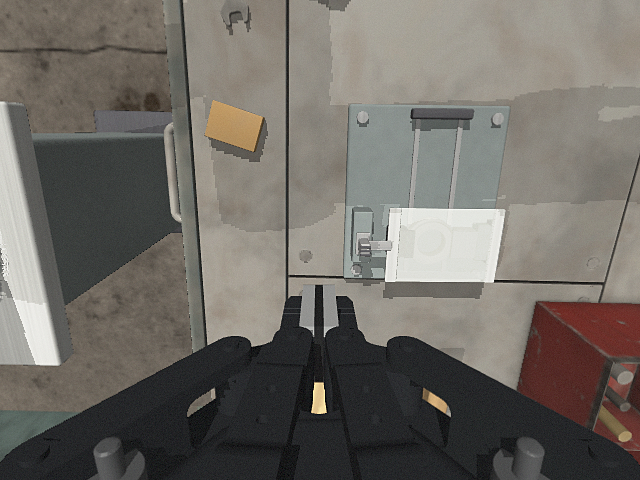

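The wrist view shows the fixture plate corners near (349,105), (508,107) and (345,277), the latch tab at about (362,244), and the ring through the guard at about (433,238).

```bash
python3 - <<'E'
from h import *
p=np.load("w1.npz")["p"]
cv2.imwrite("pics/w1c.png",cv2.resize(p[95:295,335:515],None,fx=3,fy=3,interpolation=cv2.INTER_CUBIC))
cv2.imwrite("pics/w1d.png",cv2.resize(p[200:290,340:410],None,fx=6.5,fy=6.5,interpolation=cv2.INTER_CUBIC))
E
```

```text
(no output)
```

View pics/w1c.png

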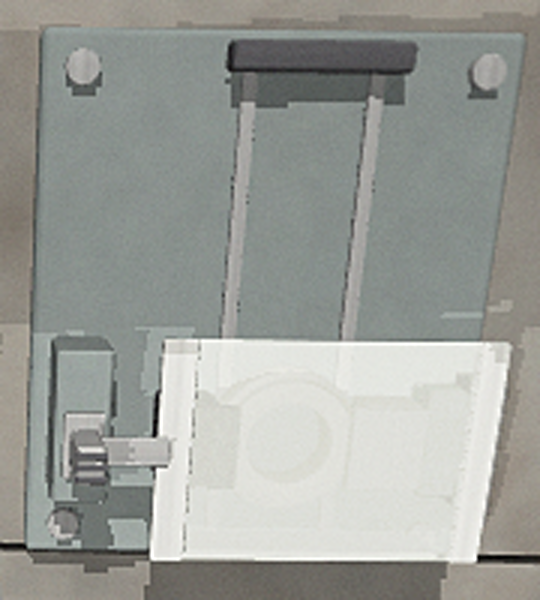

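View pics/w1d.png

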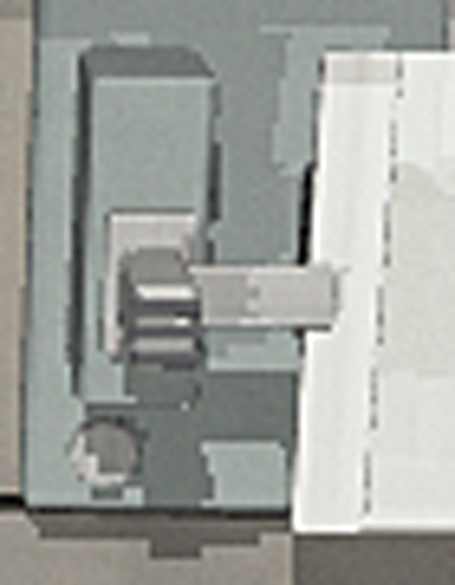

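```bash
python3 - <<'E'
from h import *
c=np.load("w1c.npy",allow_pickle=True).item()
f=lambda x,y:(335+x/3-.33,95+y/3-.33)
g=lambda x,y:(340+x/6.5-.4,200+y/6.5-.4)
A=np.array([(-92,95),(72,95),(-92,-95)],float)
B=np.array([onplane(c,*f(*v),.010)[:2]*1000 for v in [(43,28),(526,33),(28,547)]]);print(B.round(1))
Am=A-A.mean(0);Bm=B-B.mean(0)
th=np.arctan2((Am[:,0]*Bm[:,1]-Am[:,1]*Bm[:,0]).sum(),(Am*Bm).sum())
Rm=np.array([[np.cos(th),-np.sin(th)],[np.sin(th),np.cos(th)]]);t=B.mean(0)-Rm@A.mean(0)
print("yaw",th,"o",t,(B-(A@Rm.T+t)).round(1).tolist())
for q in[(163,285),(163,310),(163,350),(125,310),(200,310)]: print(q,[onplane(c,*g(*q),z)[:2].round(4) for z in(.06,)])
d=np.load("w1.npz")["d"]
for v in range(232,260,2): print(v,["%d,%d,%d"%tuple(depthpt(c,d,u,v)*1000) for u in range(358,374,2)])
E
```

```text
[[504.7 166.1]
 [666.  168.8]
 [508.3 -20.4]]
yaw 0.017852100291485908 o [597.58421263  73.83607938] [[0.8, -1.1], [-1.9, -1.3], [1.0, 2.4]]
(163, 285) [array([0.5223, 0.0363])]
(163, 310) [array([0.5226, 0.0323])]
(163, 350) [array([0.523, 0.026])]
(125, 310) [array([0.5169, 0.0322])]
(200, 310) [array([0.5281, 0.0325])]
232 ['518,40,35', '520,40,35', '522,40,35', '524,40,35', '526,40,34', '528,40,34', '530,40,33', '536,33,9']
234 ['518,38,36', '520,39,37', '522,39,36', '524,39,37', '526,39,36', '528,39,37', '530,38,33', '537,31,9']
236 ['518,37,38', '520,36,36', '522,37,37', '524,37,37', '526,37,37', '528,37,37', '530,36,34', '537,28,8']
238 ['518,34,37', '519,35,40', '522,35,39', '524,35,40', '526,35,39', '528,35,37', '531,33,31', '537,26,8']
240 ['517,33,41', '519,35,46', '521,35,46', '523,35,45', '474,140,391', '528,32,36', '531,31,34', '537,24,8']
242 ['518,31,40', '518,35,51', '520,35,53', '522,35,52', '524,35,53', '526,35,52', '530,32,41', '532,32,43']
244 ['518,29,41', '518,34,56', '520,34,57', '521,35,58', '523,35,58', '525,35,58', '530,30,41', '532,29,40']
246 ['518,27,41', '518,32,58', '519,33,60', '521,33,60', '523,33,60', '525,33,59', '527,34,61', '532,27,41']
248 ['518,25,42', '518,30,56', '520,31,59', '522,31,58', '523,31,60', '526,31,58', '530,26,43', '532,26,42']
250 ['518,23,42', '518,29,59', '520,29,59', '521,29,61', '524,29,60', '525,29,60', '527,29,60', '538,12,7']
252 ['519,19,37', '518,26,58', '520,27,60', '522,27,58', '524,27,59', '526,27,60', '532,18,33', '538,10,9']
254 ['519,17,37', '518,25,59', '520,25,60', '522,25,60', '524,25,59', '526,25,58', '528,26,61', '538,7,8']
256 ['519,14,34', '522,13,32', '520,22,57', '522,22,58', '524,22,58', '526,23,59', '532,13,31', '538,5,8']
258 ['520,11,33', '522,11,32', '524,11,33', '526,11,33', '528,11,33', '530,11,32', '532,11,32', '539,2,7']
```

```bash
python3 - <<'E'
from h import *
s=read_state();print(s["time"],s["tool_pos"].round(4))
E
```

```text
1.5333 [0.4797 0.0603 0.2494]
```

```bash
python3 -m creep '[[255,[9,-16,-5],0],[255,[9,-17,-10],0],[255,[8,-17,-38],0],[255,[0,0,-38],0],[255,[0,0,-38],0],[255,[0,0,-38],0],[255,[0,0,-34],0],[255,[0,0,0],0]]'
```

```text
time: 2.2
tool_pos: [0.4937, 0.0188, 0.0416]
tcp_rot: [1.18, 1.235, -1.197]
wrist_force: [-1.8, -0.1, -1.1]
width: -0.0
```

```bash
python3 -m creep '[[255,[0,0,0],0],[255,[0,0,0],0],[255,[0,0,0],0],[255,[0,0,0],0],[255,[0,0,0],0],[255,[0,0,0],0],[255,[0,0,0],0],[255,[0,0,0],0]]'
```

```text
time: 2.87
tool_pos: [0.5012, 0.0186, 0.0494]
tcp_rot: [1.187, 1.223, -1.186]
wrist_force: [0.8, 0.6, -0.0]
width: -0.0
```

```bash
python3 -m creep '[[255,[0,-10,0],0],[255,[0,-10,0],0],[255,[0,-5,0],0],[255,[0,0,0],0],[255,[6,0,-2],0],[255,[6,0,-1],0],[255,[3,0,0],0],[255,[0,0,0],0]]'
python3 - <<'E'
from h import *
c=get_calibration("wrist");p,d=read_camera("wrist");cv2.imwrite("pics/w2.png",p)
E
```

```text
time: 3.53
tool_pos: [0.5172, -0.0063, 0.046]
tcp_rot: [1.187, 1.223, -1.186]
wrist_force: [0.1, -0.3, 0.8]
width: -0.001
```

View pics/w2.png

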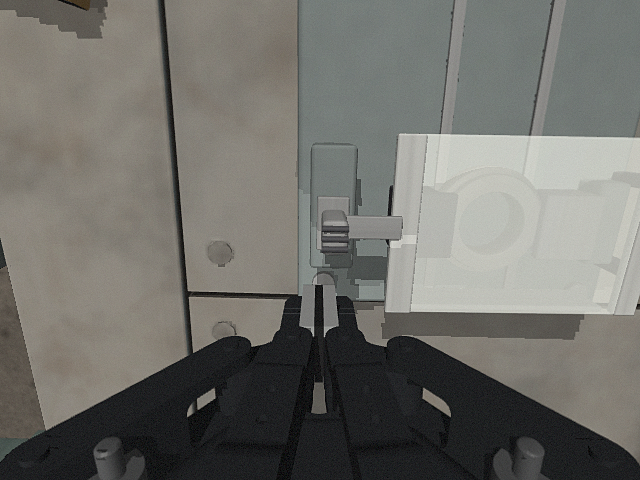

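```bash
python3 -m creep '[[255,[-5,6,0],0],[255,[0,8,0],0],[255,[0,8,0],0],[255,[0,9,0],0],[255,[0,0,0],0],[255,[-30,0,0],0],[255,[-40,0,0],0],[255,[-30,0,0],0]]'
python3 - <<'E'
from h import *
p,d=read_camera("top");cv2.imwrite("pics/t2.png",p)
cv2.imwrite("pics/t2.png",cv2.resize(p[140:320,220:500],None,fx=2.8,fy=2.8))
E
```

```text
time: 4.25
tool_pos: [0.4089, 0.0251, 0.0455]
tcp_rot: [1.185, 1.225, -1.187]
wrist_force: [-0.6, 0.6, -0.0]
width: -0.002
```

View pics/t2.png

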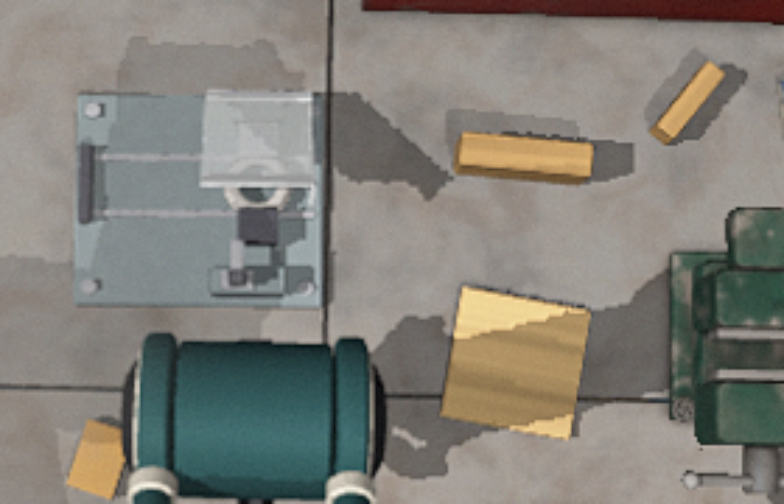

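Guard is lifting and the latch has slid. Next I go above the block and look.

```bash
python3 -m creep '[[0,[0,-20,35],0],[0,[0,-30,35],0],[0,[15,-35,30],0],[0,[28,-35,20],0],[0,[28,-35,10],0],[0,[28,-35,0],0],[0,[28,-30,0],0],[0,[28,-20,0],0]]'
python3 -m creep '[[0,[20,-10,10],0],[0,[18,-5,10],0],[0,[0,0,0],0],[0,[0,0,0],0],[0,[0,0,0],0],[0,[0,0,0],0],[0,[0,0,0],0],[0,[0,0,0],0]]'
python3 - <<'E'
from h import *
c=get_calibration("wrist");p,d=read_camera("wrist");cv2.imwrite("pics/w3.png",p);np.savez("w3.npz",p=p,d=d);np.save("w3c.npy",c,allow_pickle=True)
E
```

```text
time: 4.97
tool_pos: [0.5569, -0.1995, 0.1652]
tcp_rot: [1.187, 1.22, -1.186]
wrist_force: [1.0, -0.1, -0.5]
width: 1.002
time: 5.63
tool_pos: [0.5921, -0.2109, 0.184]
tcp_rot: [1.186, 1.225, -1.186]
wrist_force: [-0.3, -0.9, -0.3]
width: 1.0
```

View pics/w3.png

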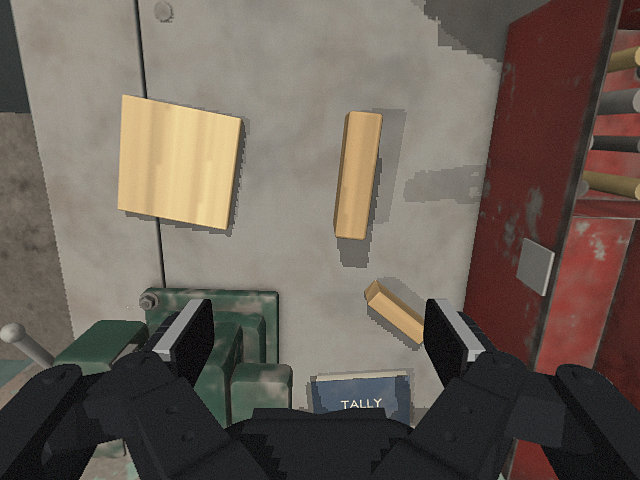

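The block shows at about (358,175), the board at (180,165), and the small look-alike at (395,312). Now measuring block and board.

```bash
python3 - <<'E'
from h import *
c=np.load("w3c.npy",allow_pickle=True).item();a=np.load("w3.npz");p,d=a["p"],a["d"]
print(c["eye"],rot(c).round(3))
hsv=cv2.cvtColor(p,cv2.COLOR_BGR2HSV)
for (u0,u1,v0,v1) in[(320,395,100,250),(100,260,80,245)]:
    sub=np.zeros(p.shape[:2],np.uint8);sub[v0:v1,u0:u1]=cv2.inRange(hsv,(12,70,90),(30,255,255))[v0:v1,u0:u1]
    # split by depth height
    ys,xs=np.nonzero(sub);P=np.array([depthpt(c,d,x,y) for x,y in zip(xs,ys)])
    zt=np.percentile(P[:,2],60);top=np.abs(P[:,2]-zt)<.006;print("ztop",zt,np.median(P[top,2]))
    r=cv2.minAreaRect((P[top,:2]*1000).astype(np.float32));print(r)
    m=np.zeros_like(sub);m[ys[top],xs[top]]=255;m=cv2.morphologyEx(m,cv2.MORPH_OPEN,np.ones((3,3)))
    k=max(cv2.findContours(m,0,1)[0],key=cv2.contourArea);bx=cv2.boxPoints(cv2.minAreaRect(k))
    Q=np.array([onplane(c,x,y,np.median(P[top,2]))[:2] for x,y in bx])
    print(Q.round(4).tolist(),Q.mean(0).round(4),[np.linalg.norm(Q[i]-Q[i-1]).round(4) for i in range(4)],np.arctan2(*(Q[1]-Q[0])[::-1]),np.arctan2(*(Q[2]-Q[1])[::-1]))
E
```

```text
[ 0.59100478 -0.13692478  0.3257872 ] [[ 1.     0.029  0.008]
 [ 0.03  -0.957 -0.287]
 [-0.001  0.287 -0.958]]
ztop 0.04413199479115043 0.04398659264021726
((622.2509155273438, -172.14791870117188), (99.68350219726562, 26.026212692260742), 85.77694702148438)
[[0.6051, -0.2201], [0.6128, -0.1214], [0.6381, -0.1236], [0.6331, -0.2228]] [ 0.6222 -0.172 ] [np.float64(0.0281), np.float64(0.099), np.float64(0.0254), np.float64(0.0994)] 1.4932331644817276 -0.08630502103319736
ztop 0.00929241282777996 0.009100231152039479
((467.79962158203125, -170.1251678466797), (100.12422180175781, 100.12245178222656), 80.4057388305664)
[[0.3974, -0.2092], [0.4281, -0.1129], [0.5303, -0.1276], [0.5088, -0.2269]] [ 0.4662 -0.1692] [np.float64(0.1128), np.float64(0.101), np.float64(0.1033), np.float64(0.1016)] 1.2628374924664658 -0.14293885811718363
```

```bash
python3 -m creep '[[0,[14,7,-10],-0.05],[0,[14,7,-20],-0.05],[0,[0,0,-20],0],[0,[0,0,-20],0],[0,[0,0,-20],0],[0,[0,0,-10],0],[0,[0,0,0],0],[0,[0,0,0],0]]'
python3 - <<'E'
from h import *
c=get_calibration("wrist");p,d=read_camera("wrist");cv2.imwrite("pics/w4.png",p)
s=read_state();print(R.from_rotvec(s["tcp_rot"]).as_matrix().round(3))
E
```

```text
time: 6.35
tool_pos: [0.6206, -0.1974, 0.0841]
tcp_rot: [1.26, 1.177, -1.261]
wrist_force: [0.6, 0.3, -0.1]
width: 0.999
[[ 0.001  0.998 -0.069]
 [-0.    -0.069 -0.998]
 [-1.     0.001  0.   ]]
```

View pics/w4.png

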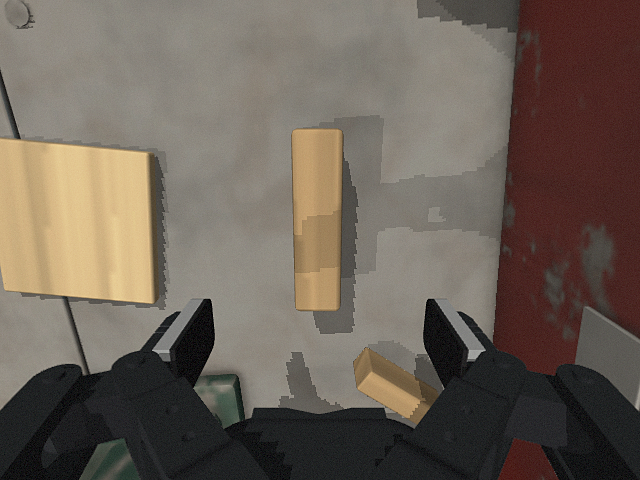

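```bash
python3 -m creep '[[0,[0,0,-20],0],[0,[0,0,-20],0],[0,[0,0,-20],0],[0,[0,0,-15],0],[0,[0,0,-5],0],[0,[0,0,0],0],[0,[0,0,0],0],[0,[0,0,0],0]]'
python3 -m creep '[[255,[0,0,0],0],[255,[0,0,0],0],[255,[0,0,0],0],[255,[0,0,0],0],[255,[0,0,0],0],[255,[0,0,0],0],[255,[0,0,0],0],[255,[0,0,0],0]]' 80
```

```text
time: 7.07
tool_pos: [0.6225, -0.1981, 0.0061]
tcp_rot: [1.26, 1.173, -1.258]
wrist_force: [0.3, -0.2, 0.9]
width: 1.001
time: 7.73
tool_pos: [0.6215, -0.1978, 0.0049]
tcp_rot: [1.26, 1.175, -1.259]
wrist_force: [0.3, -0.5, 2.6]
width: 0.3
```

```bash
python3 -m creep '[[255,[0,0,15],0],[255,[0,0,20],0],[255,[-3,10,20],0.03],[255,[-6,20,0],0.03],[255,[-6,20,0],0.032],[255,[-6,20,0],0],[255,[0,15,0],0],[255,[0,0,0],0]]'
python3 - <<'E'
from h import *
c=get_calibration("wrist");p,d=read_camera("wrist");cv2.imwrite("pics/w5.png",p);np.savez("w5.npz",p=p,d=d);np.save("w5c.npy",c,allow_pickle=True)
p,d=read_camera("top");np.savez("t5.npz",p=p,d=d);cv2.imwrite("pics/t5.png",cv2.resize(p[140:320,220:500],None,fx=2.8,fy=2.8))
s=read_state();print(s["tool_pos"],R.from_rotvec(s["tcp_rot"]).as_matrix().round(3))
E
```

```text
time: 8.4
tool_pos: [0.5993, -0.1098, 0.0595]
tcp_rot: [1.191, 1.223, -1.191]
wrist_force: [0.7, 0.3, -1.6]
width: 0.291
[ 0.60025105 -0.11216782  0.05962564] [[ 0.     1.     0.024]
 [-0.     0.024 -1.   ]
 [-1.     0.     0.   ]]
```

View pics/w5.png

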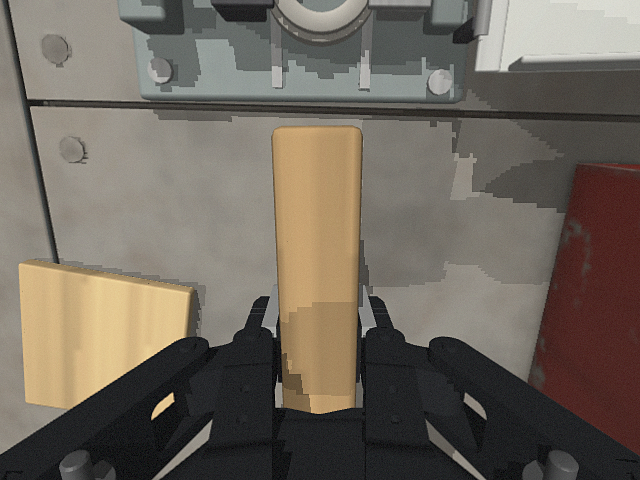

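View pics/t5.png

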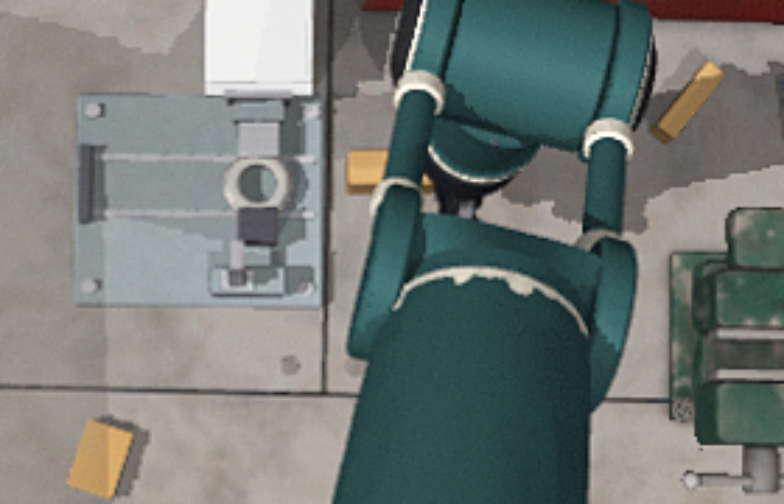

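The guard now lies thrown back and the ring is exposed. In the wrist view the block's front end runs from (274,128) to (361,128), and the runner ends sit at (278,85) and (364,85). I compute the alignment from these.

```bash
python3 - <<'E'
from h import *
c=np.load("w5c.npy",allow_pickle=True).item();a=np.load("w5.npz");p,d=a["p"],a["d"]
print("block top z",[depthpt(c,d,317,v)[2].round(4) for v in(150,200,250)])
z=.1
for v in (145,200,280):
    row=cv2.cvtColor(p,cv2.COLOR_BGR2HSV)[v];m=np.nonzero((row[:,0]>8)&(row[:,0]<30)&(row[:,1]>70))[0];m=m[(m>260)&(m<375)]
    print(v,m.min(),m.max(),onplane(c,m.min(),v,z).round(4),onplane(c,m.max(),v,z).round(4))
print("front",onplane(c,317,127,z).round(4))
for q in[(278,85),(364,85)]: print("runner",onplane(c,*q,.012).round(4))
for q in[(278,50),(367,50)]: print("runner",onplane(c,*q,.012).round(4))
print("plate edge",onplane(c,142,98,.01),onplane(c,462,102,.01))
cv2.imwrite("pics/w5c.png",cv2.resize(p[0:135,230:480],None,fx=3.2,fy=3.2,interpolation=cv2.INTER_CUBIC))
c=get_calibration("top");a=np.load("t5.npz");p,d=a["p"],a["d"]
cv2.imwrite("pics/t5c.png",cv2.resize(p[170:260,240:350],None,fx=7,fy=7,interpolation=cv2.INTER_CUBIC))
E
```

```text
block top z [np.float64(0.0985), np.float64(0.0987), np.float64(0.0993)]
145 272 362 [ 0.586 -0.04   0.1  ] [ 0.6106 -0.0394  0.1   ]
200 274 360 [ 0.5864 -0.0552  0.1   ] [ 0.6109 -0.0547  0.1   ]
280 278 358 [ 0.5873 -0.08    0.1   ] [ 0.6117 -0.0794  0.1   ]
front [ 0.5982 -0.035   0.1   ]
runner [ 0.5782 -0.015   0.012 ]
runner [ 0.6203 -0.014   0.012 ]
runner [5.783e-01 5.000e-04 1.200e-02]
runner [0.6208 0.0015 0.012 ]
plate edge [ 0.50995839 -0.02236546  0.01      ] [ 0.67006401 -0.02045722  0.01      ]
```

View pics/w5c.png

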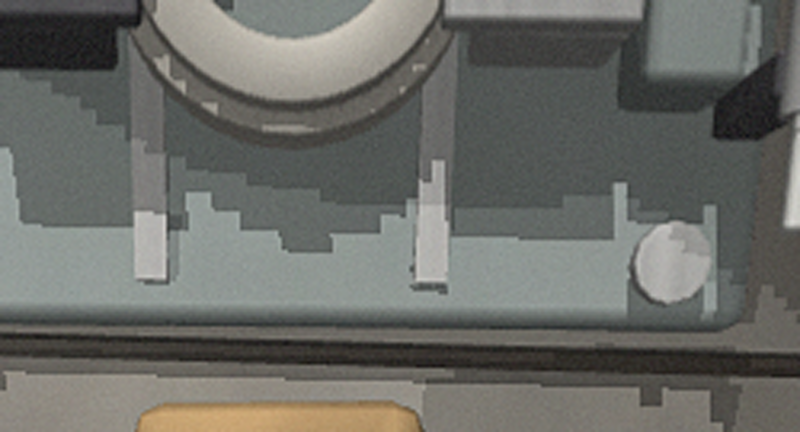

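View pics/t5c.png

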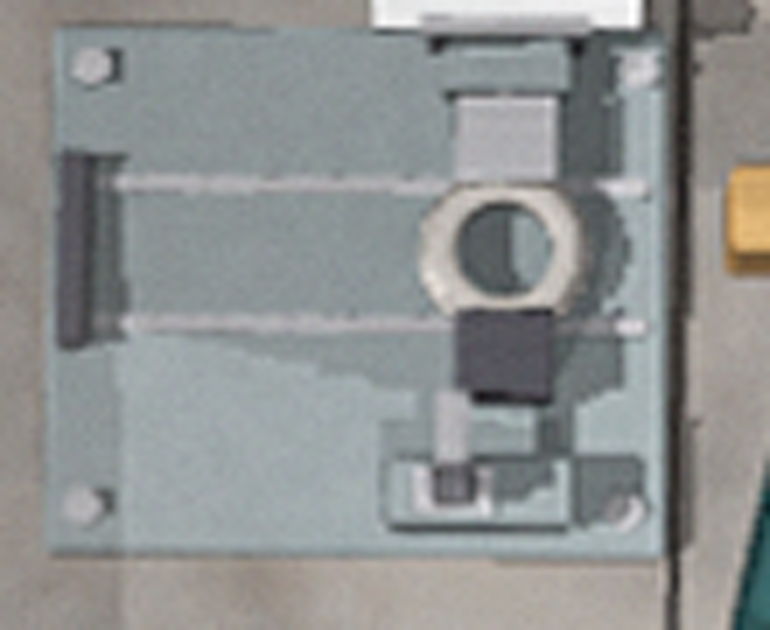

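```bash
python3 -m creep '[[255,[1.5,0,-10],0],[255,[0,0,-10],0],[255,[0,0,-10],0],[255,[0,0,-7],0],[255,[0,0,-3],0],[255,[0,6,0],0],[255,[0,8,0],0],[255,[0,0,0],0]]' 100
python3 - <<'E'
from h import *
p,d=read_camera("wrist");cv2.imwrite("pics/w6.png",p)
E
```

```text
time: 9.17
tool_pos: [0.6017, -0.0972, 0.0195]
tcp_rot: [1.192, 1.221, -1.192]
wrist_force: [0.5, -0.6, -0.7]
width: 0.293
```

View pics/w6.png

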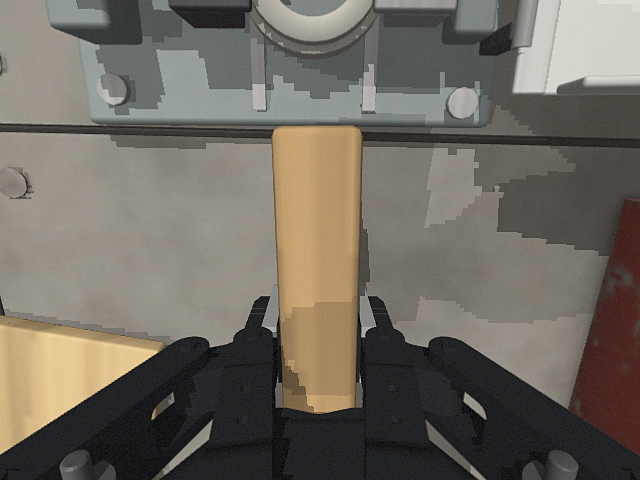

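```bash
python3 -m creep '[[255,[-1,6,0],0],[255,[0,6,0],0],[255,[-1,6,0],0],[255,[0,4,0],0],[255,[0,5,0],0],[255,[0,6,0],0],[255,[0,6,0],0],[255,[0,6,0],0]]' 110
python3 - <<'E'
from h import *
p,d=read_camera("wrist");cv2.imwrite("pics/w7.png",p)
E
```

```text
time: 9.88
tool_pos: [0.6023, -0.0572, 0.0208]
tcp_rot: [1.189, 1.212, -1.19]
wrist_force: [5.2, -15.3, -1.1]
width: 0.292
```

View pics/w7.png

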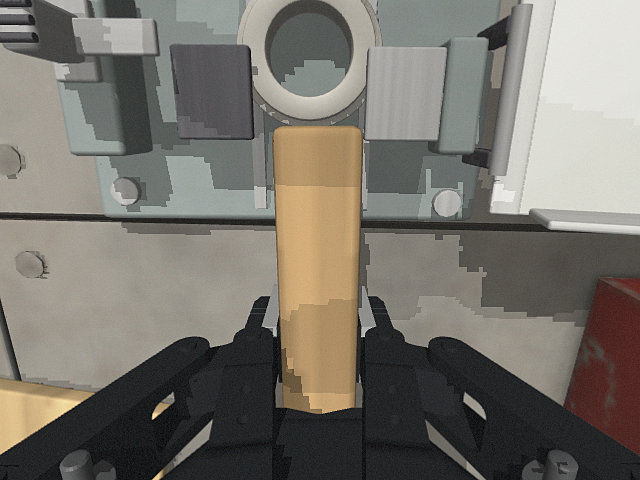

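The ring is moving (15 N). The block sits about 2.5 mm too far to +x: left gap 22 px, right gap 6 px. I correct that while pushing.

```bash
python3 -m creep '[[255,[-2,0,0],0],[255,[-1,2,0],0],[255,[0,5,0],0],[255,[0,5,0],0],[255,[0,5,0],0],[255,[0,5,0],0],[255,[0,5,0],0],[255,[0,0,0],0]]'
python3 - <<'E'
from h import *
p,d=read_camera("wrist");cv2.imwrite("pics/w8.png",p)
E
```

```text
time: 10.6
tool_pos: [0.5961, -0.0251, 0.0191]
tcp_rot: [1.192, 1.222, -1.192]
wrist_force: [-0.2, -0.6, -1.7]
width: 0.289
```

View pics/w8.png

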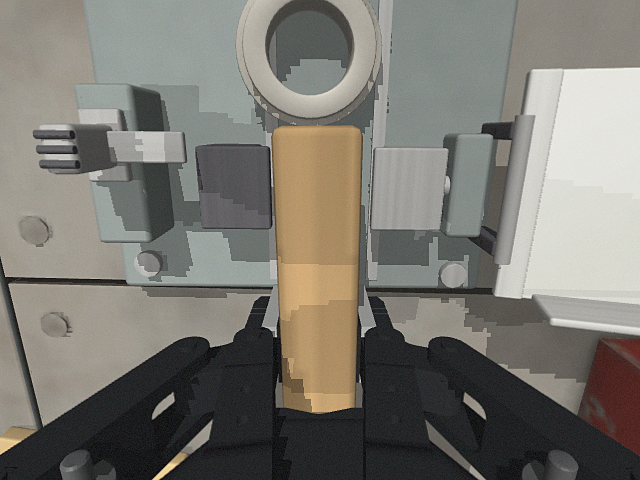

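Ring is clear of the jaws at about y +4. I push 13 mm further to give the fingers room, then back out.

```bash
python3 -m creep '[[255,[1,2,0],0],[255,[0,4,0],0],[255,[0,4,0],0],[255,[0,3,0],0],[255,[0,0,0],0],[255,[0,-5,0],0],[255,[0,-15,0],0],[255,[0,-20,0],0]]'
python3 -m creep '[[255,[0,-20,0],0],[255,[1,-20,0],0],[255,[1,-20,0],0],[255,[0,0,0],0],[255,[0,0,15],0],[255,[0,0,15],0],[255,[0,0,0],0],[255,[0,0,0],0]]'
python3 - <<'E'
from h import *
c=get_calibration("wrist");p,d=read_camera("wrist");cv2.imwrite("pics/w9.png",p);np.savez("w9.npz",p=p,d=d);np.save("w9c.npy",c,allow_pickle=True)
p,d=read_camera("top");cv2.imwrite("pics/t9.png",p);np.savez("t9.npz",p=p,d=d)
E
```

```text
time: 11.32
tool_pos: [0.5977, -0.0531, 0.0195]
tcp_rot: [1.191, 1.221, -1.19]
wrist_force: [0.2, 0.8, -1.5]
width: 0.293
time: 11.98
tool_pos: [0.6007, -0.1137, 0.0505]
tcp_rot: [1.193, 1.217, -1.191]
wrist_force: [0.3, 0.3, -1.5]
width: 0.29
```

View pics/w9.png

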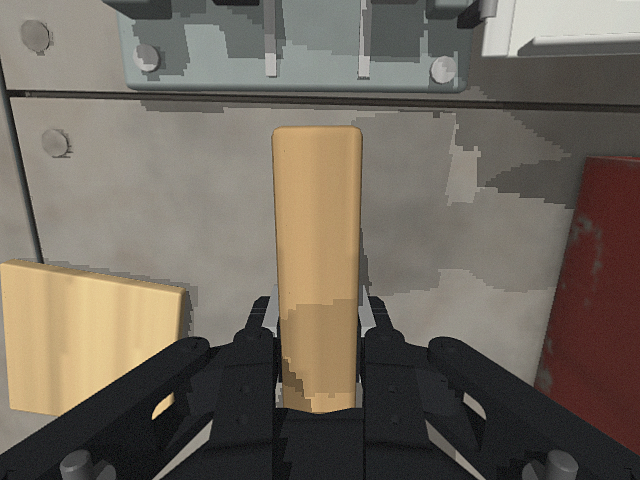

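View pics/t9.png

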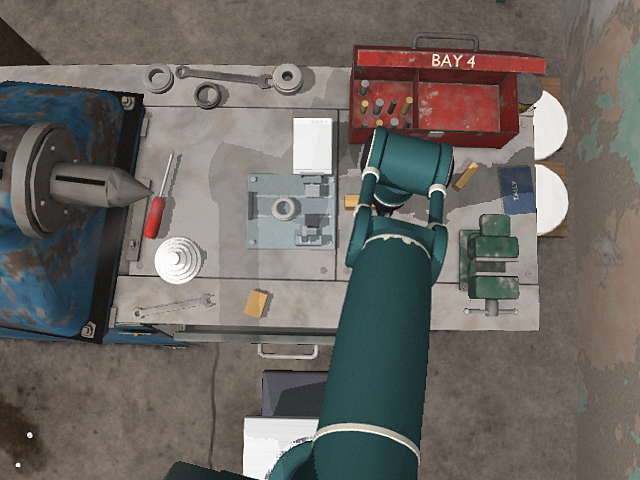

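The ring is in the bay at top px (285,209). Now I put the block back on the bare bench near where it stood.

```bash
python3 -m creep '[[255,[5,-15,0],0],[255,[5,-20,0],0],[255,[5,-20,0],0],[255,[4,-20,0],0],[255,[0,0,-12],0],[255,[0,0,-14],0],[255,[0,0,-10],0],[255,[0,0,-5],0]]'
python3 -m creep '[[255,[0,0,-2],0],[255,[0,0,-1],0],[255,[0,0,0],0],[255,[0,0,0],0],[255,[0,0,0],0],[255,[0,0,0],0],[255,[0,0,0],0],[255,[0,0,0],0]]'
```

```text
time: 12.75
tool_pos: [0.6157, -0.1872, 0.0049]
tcp_rot: [1.191, 1.226, -1.195]
wrist_force: [-11.9, 0.8, 59.6]
width: 0.295
time: 13.42
tool_pos: [0.6185, -0.1885, 0.005]
tcp_rot: [1.192, 1.22, -1.192]
wrist_force: [0.5, 0.6, -1.2]
width: 0.289
```

```bash
python3 -m creep '[[255,[0,0,-0.5],0],[255,[0,0,-0.5],0],[255,[0,0,0],0],[255,[0,0,0],0],[0,[0,0,0],0],[0,[0,0,0],0],[0,[0,0,0],0],[0,[0,0,0],0]]' 60
python3 -m creep '[[0,[0,0,0],0],[0,[0,0,0],0],[0,[0,0,10],0],[0,[0,0,30],0],[0,[0,0,35],0],[0,[0,0,35],0],[0,[0,0,30],0],[0,[0,0,0],0]]'
python3 - <<'E'
from h import *
c=get_calibration("wrist");p,d=read_camera("wrist");cv2.imwrite("pics/w10.png",p)
E
```

```text
time: 14.08
tool_pos: [0.6186, -0.1887, 0.0041]
tcp_rot: [1.192, 1.22, -1.192]
wrist_force: [-0.5, -0.3, 0.8]
width: 0.844
time: 14.75
tool_pos: [0.6237, -0.1903, 0.1542]
tcp_rot: [1.195, 1.206, -1.184]
wrist_force: [1.7, -0.1, 0.9]
width: 0.998
```

View pics/w10.png

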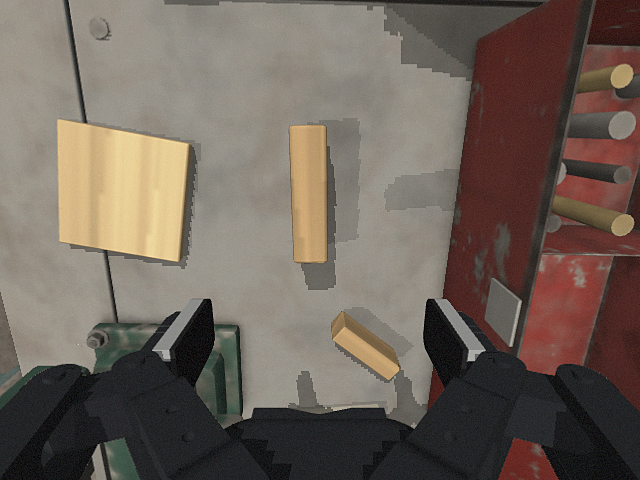

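Block stands upright on bare bench, released. Moving to the ring.

```bash
python3 -m creep '[[0,[0,10,20],0],[0,[-3,30,20],0],[0,[-4,38,0],0],[0,[-4,38,0],0],[0,[-4,38,0],0],[0,[-4,38,0],0],[0,[-3,30,0],0],[0,[0,10,0],0]]'
python3 -m creep '[[0,[0,0,0],0],[0,[0,0,0],0],[0,[0,0,0],0],[0,[0,0,0],0],[0,[0,0,0],0],[0,[0,0,0],0],[0,[0,0,0],0],[0,[0,0,0],0]]'
python3 - <<'E'
from h import *
c=get_calibration("wrist");p,d=read_camera("wrist");cv2.imwrite("pics/w11.png",p);np.savez("w11.npz",p=p,d=d);np.save("w11c.npy",c,allow_pickle=True)
E
```

```text
time: 15.47
tool_pos: [0.5948, 0.0474, 0.1835]
tcp_rot: [1.19, 1.224, -1.191]
wrist_force: [0.3, -0.8, -0.6]
width: 1.005
time: 16.13
tool_pos: [0.5966, 0.0428, 0.1844]
tcp_rot: [1.193, 1.22, -1.193]
wrist_force: [0.2, 0.3, 0.4]
width: 1.0
```

View pics/w11.png

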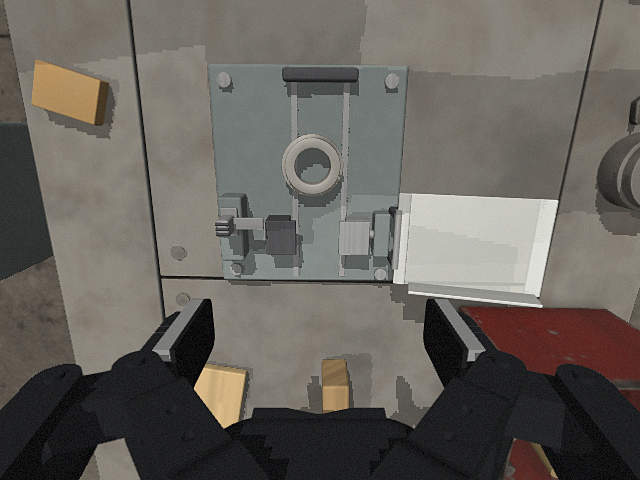

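The ring lies in the bay at about (312,164), flat on the runners. Measuring it from the wrist and top views.

```bash
python3 - <<'E'
from h import *
def meas(c,p,d,box):
    u0,u1,v0,v1=box
    pts=[];px=[]
    for v in range(v0,v1):
        for u in range(u0,u1):
            P=depthpt(c,d,u,v)
            if .020<P[2]<.036: pts.append(P);px.append((u,v))
    pts=np.array(pts);z=np.median(pts[:,2])
    m=np.zeros(d.shape,np.uint8)
    for u,v in px:m[v,u]=255
    m=cv2.morphologyEx(m,cv2.MORPH_OPEN,np.ones((3,3),np.uint8))
    k=max(cv2.findContours(m,0,1)[0],key=cv2.contourArea)
    Q=np.array([onplane(c,*q[0],.027)[:2]*1000 for q in k],np.float32)
    e=cv2.fitEllipse(Q);print("z",z,"ell",e,"circ",cv2.minEnclosingCircle(Q), "z by quad", [np.median(pts[(pts[:,1]*s>np.median(pts[:,1])*s),2]).round(4) for s in(1,-1)],[np.median(pts[(pts[:,0]*s>np.median(pts[:,0])*s),2]).round(4) for s in(1,-1)])
c=np.load("w11c.npy",allow_pickle=True).item();a=np.load("w11.npz");meas(c,a["p"],a["d"],(272,352,128,202))
c=get_calibration("top");a=np.load("t9.npz");meas(c,a["p"],a["d"],(266,302,192,226))
E
```

```text
z 0.024772588364180198 ell ((590.0250244140625, 88.65129089355469), (47.579769134521484, 48.22492599487305), 9.656717300415039) circ ((590.8585815429688, 88.66505432128906), 25.159887313842773) z by quad [np.float64(0.0247), np.float64(0.0248)] [np.float64(0.0244), np.float64(0.0255)]
z 0.025037771425267197 ell ((587.1570434570312, 86.59647369384766), (42.46910095214844, 44.781150817871094), 7.803347110748291) circ ((587.7801513671875, 86.63497161865234), 25.6207275390625) z by quad [np.float64(0.025), np.float64(0.0251)] [np.float64(0.0243), np.float64(0.0257)]
```

```bash
python3 -m creep '[[0,[-3,15,-5],0],[0,[-3.5,20,-15],0],[0,[0,11,-20],0],[0,[0,0,-20],0],[0,[0,0,-20],0],[0,[0,0,-15],0],[0,[0,0,0],0],[0,[0,0,0],0]]'
python3 - <<'E'
from h import *
c=get_calibration("wrist");p,d=read_camera("wrist");cv2.imwrite("pics/w12.png",p);np.savez("w12.npz",p=p,d=d);np.save("w12c.npy",c,allow_pickle=True)
E
```

```text
time: 16.85
tool_pos: [0.5891, 0.0893, 0.0884]
tcp_rot: [1.191, 1.222, -1.194]
wrist_force: [1.3, -0.2, 0.3]
width: 0.997
```

View pics/w12.png

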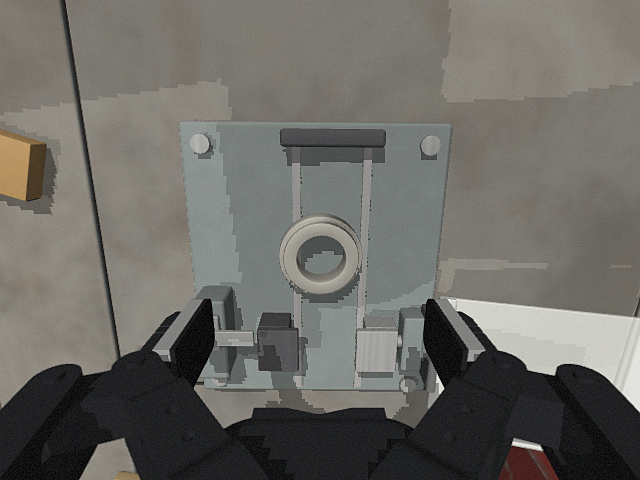

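```bash
python3 - <<'E'
from h import *
c=np.load("w12c.npy",allow_pickle=True).item()
print(onplane(c,320,257,.026).round(4))
E
python3 -m creep '[[0,[0,0,-15],0],[0,[0,0,-18],0],[0,[0,0,-18],0],[0,[0,0,-14],0],[0,[0,0,-8],0],[0,[0,0,-4],0],[0,[0,0,0],0],[0,[0,0,0],0]]'
```

```text
[0.591  0.0899 0.026 ]
time: 17.57
tool_pos: [0.5911, 0.0895, 0.0136]
tcp_rot: [1.193, 1.219, -1.191]
wrist_force: [1.0, 0.4, 0.5]
width: 1.0
```

```bash
python3 -m creep '[[0,[0,0,-1.5],0],[0,[0,0,0],0],[255,[0,0,0],0],[255,[0,0,0],0],[255,[0,0,0],0],[255,[0,0,0],0],[255,[0,0,0],0],[255,[0,0,0],0]]' 60
python3 -m creep '[[255,[0,0,0],0],[255,[0,0,3],0],[255,[0,0,5],0],[255,[0,0,7],0],[255,[0,0,10],0],[255,[0,0,10],0],[255,[0,0,0],0],[255,[0,0,0],0]]'
python3 - <<'E'
from h import *
c=get_calibration("wrist");p,d=read_camera("wrist");cv2.imwrite("pics/w13.png",p)
E
```

```text
time: 18.23
tool_pos: [0.5902, 0.0895, 0.0119]
tcp_rot: [1.192, 1.22, -1.192]
wrist_force: [-2.5, -0.7, 6.2]
width: 0.574
time: 18.9
tool_pos: [0.5913, 0.0895, 0.0475]
tcp_rot: [1.194, 1.218, -1.19]
wrist_force: [-0.5, 0.5, -2.4]
width: 0.566
```

View pics/w13.png

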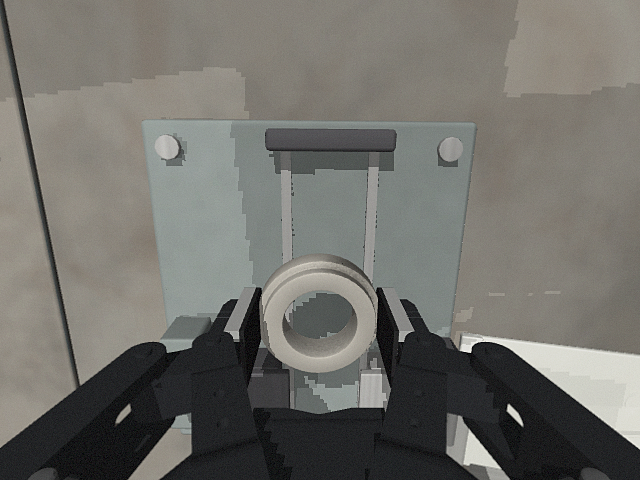

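```bash
python3 -m creep '[[255,[0,0,15],0],[255,[0,-5,20],0],[255,[-5,-15,25],0],[255,[-15,-25,15],0],[255,[-18,-32,0],0],[255,[-18,-32,0],0],[255,[-18,-32,0],0],[255,[-15,-32,0],0]]'
python3 -m creep '[[255,[-15,-32,0],0],[255,[-13,-28,0],0],[255,[-7,-17,0],0],[255,[0,-8,0],0],[255,[0,0,0],0],[255,[0,0,0],0],[255,[0,0,0],0],[255,[0,0,0],0]]'
python3 - <<'E'
from h import *
c=get_calibration("wrist");p,d=read_camera("wrist");cv2.imwrite("pics/w14.png",p);np.savez("w14.npz",p=p,d=d);np.save("w14c.npy",c,allow_pickle=True)
E
```

```text
time: 19.62
tool_pos: [0.4991, -0.0845, 0.1204]
tcp_rot: [1.191, 1.221, -1.193]
wrist_force: [0.2, -0.0, -2.4]
width: 0.567
time: 20.28
tool_pos: [0.4664, -0.1675, 0.1207]
tcp_rot: [1.191, 1.221, -1.191]
wrist_force: [0.1, -0.4, -2.0]
width: 0.572
```

View pics/w14.png

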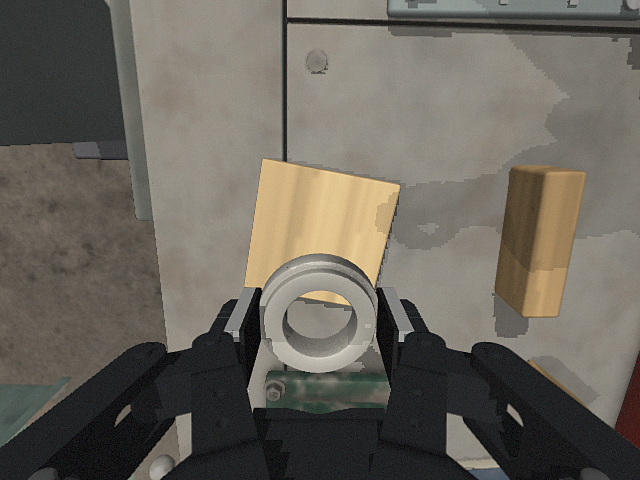

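```bash
python3 - <<'E'
from h import *
c=np.load("w14c.npy",allow_pickle=True).item();a=np.load("w14.npz");p,d=a["p"],a["d"]
P=np.array([depthpt(c,d,u,v) for v in range(250,378) for u in range(265,375)])
h=P[(P[:,2]>.10)&(P[:,2]<.16)];zt=np.percentile(h[:,2],90);print("z pct",np.percentile(h[:,2],[5,25,50,75,90,97]).round(4))
t=h[abs(h[:,2]-np.percentile(h[:,2],80))<.004]
A=np.c_[t[:,:2]-t[:,:2].mean(0),np.ones(len(t))];s=np.linalg.lstsq(A,t[:,2],rcond=None)[0];print("plane slope",s)
r=cv2.minEnclosingCircle((t[:,:2]*1000).astype(np.float32));print(r)
for f in[(263,160),(399,184),(246,287)]: print("board corner",f,onplane(c,*f,.010).round(4))
E
```

```text
z pct [0.1226 0.1295 0.1331 0.1342 0.1349 0.1355]
plane slope [-0.03427748 -0.01298647  0.13366408]
((466.0851135253906, -167.73269653320312), 25.310283660888672)
board corner (263, 160) [ 0.4279 -0.1141  0.01  ]
board corner (399, 184) [ 0.5233 -0.1284  0.01  ]
board corner (246, 287) [ 0.4129 -0.21    0.01  ]
```

```bash
python3 -m creep '[[255,[1,-1,-12],0],[255,[0,0,-18],0],[255,[0,0,-20],0],[255,[0,0,-20],0],[255,[0,0,-16],0],[255,[0,0,-10],0],[255,[0,0,-6],0],[255,[0,0,0],0]]'
python3 -m creep '[[255,[0,0,-1],0],[255,[0,0,-1],0],[255,[0,0,0],0],[255,[0,0,0],0],[255,[0,0,0],0],[255,[0,0,0],0],[255,[0,0,0],0],[255,[0,0,0],0]]'
```

```text
time: 21.0
tool_pos: [0.466, -0.1688, 0.0172]
tcp_rot: [1.191, 1.223, -1.193]
wrist_force: [0.6, -0.8, -1.6]
width: 0.572
time: 21.67
tool_pos: [0.4671, -0.1696, 0.0171]
tcp_rot: [1.192, 1.22, -1.192]
wrist_force: [0.5, 0.2, -1.5]
width: 0.571
```

```bash
python3 -m creep '[[255,[0,0,-1],0],[255,[0,0,0],0],[255,[0,0,-1],0],[255,[0,0,0],0],[255,[0,0,-1],0],[255,[0,0,0],0],[255,[0,0,0],0],[255,[0,0,0],0]]'
```

```text
time: 22.33
tool_pos: [0.467, -0.1696, 0.0139]
tcp_rot: [1.192, 1.22, -1.192]
wrist_force: [-1.2, -0.9, -1.2]
width: 0.571
```

```bash
python3 -m creep '[[255,[0,0,-1],0],[255,[0,0,0],0],[255,[0,0,-0.5],0],[255,[0,0,0],0],[255,[0,0,-0.5],0],[255,[0,0,0],0],[255,[0,0,0],0],[255,[0,0,0],0]]'
```

```text
time: 23.0
tool_pos: [0.4671, -0.1696, 0.0119]
tcp_rot: [1.192, 1.22, -1.192]
wrist_force: [-0.2, -1.2, -1.8]
width: 0.571
```

```bash
python3 -m creep '[[255,[0,0,-0.5],0],[255,[0,0,0],0],[255,[0,0,-0.5],0],[255,[0,0,0],0],[255,[0,0,-0.5],0],[255,[0,0,0],0],[255,[0,0,0],0],[255,[0,0,0],0]]'
```

```text
time: 23.67
tool_pos: [0.4672, -0.1697, 0.0116]
tcp_rot: [1.192, 1.22, -1.192]
wrist_force: [-4.9, 2.2, 10.5]
width: 0.569
```

Contact is felt (10 N), so the ring is on the board. Releasing.

```bash
python3 -m creep '[[100,[0,0,0],0],[80,[0,0,0],0],[60,[0,0,0],0],[0,[0,0,0],0],[0,[0,0,0],0],[0,[0,0,0],0],[0,[0,0,0],0],[0,[0,0,0],0]]'
python3 -m creep '[[0,[0,0,8],0],[0,[0,0,20],0],[0,[0,0,30],0],[0,[0,0,30],0],[0,[0,-20,30],0],[0,[0,-20,20],0],[0,[0,-20,20],0],[0,[0,0,0],0]]'
python3 -m creep '[[0,[0,0,0],0],[0,[0,0,0],0],[0,[0,0,0],0],[0,[0,0,0],0],[0,[0,0,0],0],[0,[0,0,0],0],[0,[0,0,0],0],[0,[0,0,0],0]]'
python3 - <<'E'
from h import *
c=get_calibration("wrist");p,d=read_camera("wrist");cv2.imwrite("pics/w15.png",p)
hsv=cv2.cvtColor(p,cv2.COLOR_BGR2HSV)
np.savez("w15.npz",p=p,d=d);np.save("w15c.npy",c,allow_pickle=True)
p,d=read_camera("scene");cv2.imwrite("pics/s15.png",p)
E
```

```text
time: 24.33
tool_pos: [0.467, -0.1696, 0.0103]
tcp_rot: [1.192, 1.22, -1.192]
wrist_force: [0.3, -0.3, 0.3]
width: 0.998
time: 25.0
tool_pos: [0.4704, -0.234, 0.1747]
tcp_rot: [1.193, 1.208, -1.19]
wrist_force: [0.8, -0.9, 0.7]
width: 1.0
time: 25.67
tool_pos: [0.467, -0.2293, 0.1681]
tcp_rot: [1.192, 1.221, -1.192]
wrist_force: [-0.2, 0.2, -0.5]
width: 0.995
```

View pics/w15.png

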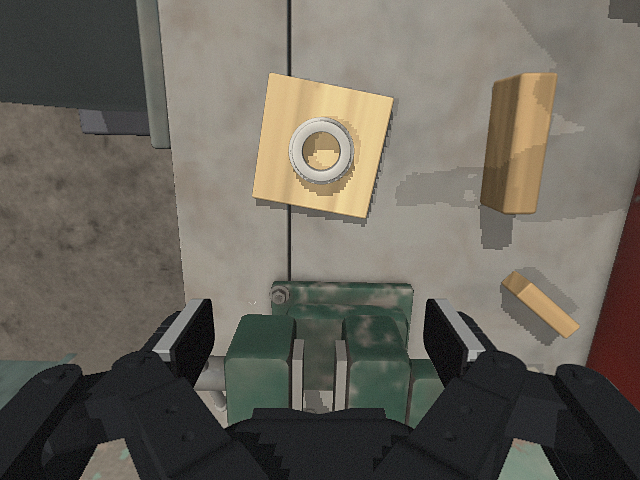

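View pics/s15.png

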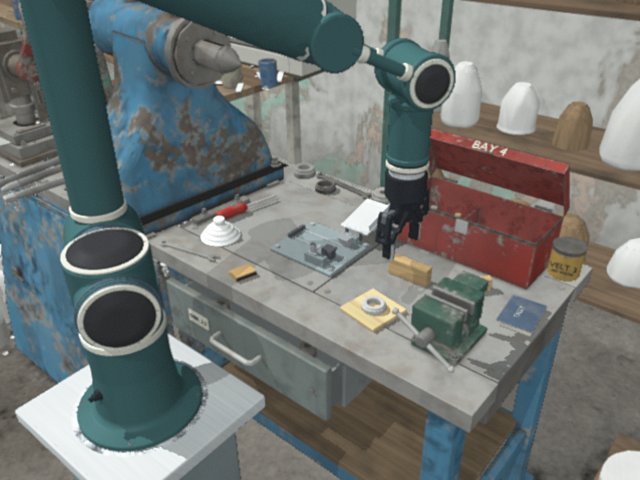

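```bash
python3 - <<'E'
from h import *
c=np.load("w15c.npy",allow_pickle=True).item();d=np.load("w15.npz")["d"]
b=np.array([onplane(c,*q,.01)[:2] for q in[(269,73),(393,97),(367,218),(253,198)]]);r=onplane(c,321,151,.025)[:2]
print(b.mean(0),r,np.linalg.norm(r-b.mean(0)))
for q in[(295,151),(348,151),(321,124),(321,177)]: print(depthpt(c,d,*q).round(4))
print(read_state()["time"],read_state()["wrist_force"])
finish_job()
E
```

```text
[ 0.4683251 -0.1703301] [ 0.46864307 -0.17070532] 0.0004918326750664423
[ 0.4485 -0.1712  0.0239]
[ 0.4895 -0.1702  0.0249]
[ 0.4682 -0.1507  0.0219]
[ 0.4691 -0.1907  0.0248]
25.7667 [-0.40851103 -1.02263274 -0.14729118]
the job is handed in; nothing more can be done
```

The job was handed in at 25.8 s of the 64 s allowed. I slid the latch and the guard sprang open. I knocked the ring into the bay with the larger block and stood the block back on the bare bench. The ring then went from the bay onto the plywood board.

**Last checks:**
- **Ring:** its centre is about 0.5 mm from the board's centre. The top of the ring reads 22–25 mm at four points, so it lies flat within measuring noise.
- **Block:** it stands upright on bare bench, let go. Its height was not measured again after release.
- **Guard:** it was still thrown back in the last view.
- **Matchbox and lid:** the last picture shows them where they were at the start; I did not measure them again.
- **Gripper:** it is open and clear of everything.

**What did not go smoothly:**
- **Block set-down:** the block touched down too fast, with a brief 60 N at the wrist (limit 120 N).
- **Knock:** during the knock the block ran about 2.5 mm too far to +x, and I corrected it on the way.
- **Ring in the bay:** the ring came to rest about 7 mm off the runners' midline and tilted about 2°, but the grasp held.

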